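Set the tinned coffee cups on their saucers

ROBOT

A 7-joint arm with a two-finger parallel gripper is mounted at the origin on the work surface. World frame = base frame: x ahead of the robot, y to its left, z up, the work surface at z = 0. Lengths are in m, angles in degrees, forces in N, time in s.
With the tool pointing down it reaches from about 0.35 to 0.775 m from the base axis. Payload 3.1 kg.
Tool frame: the origin (TCP) lies on the centre line of the jaws, within the pads' length; the fingertips stand 17 mm ahead of it and the grasp point (between the pads) lies 2 mm behind it (robot.tip_reach is the distance from the TCP to the fingertips, in m); z points along the fingers, y is the line along which they close (so a half turn about z gives the same grasp; the last joint's range is limited). The gripper opens to 85 mm and grips with 20 to 120 N. Pads are 22 mm wide; open, the fingers measure 114 mm over their backs; the gripper's body (76 mm by 85 mm) begins 54 mm behind the grasp point. The pads swing forward as they close: fully open they stand 13 mm farther back than shut.
Start: joints at [61.897, 17.813, 0.802, 86.603, -0.252, 75.585, -1.558], TCP at [0.239, -0.496, 0.248] pointing down, gripper open.
Joint ranges: [-154.91, 154.91], [-16.99, 109.72], [-72.82, 74.43], [7.12, 147.25], [-82.49, 262.49], [11.32, 116.49], [-174.64, 174.64]. Speed limits (degrees/s): [159.86, 159.86, 180, 180, 180, 180, 180].

INTERFACE

Orientations are given as [roll, pitch, yaw] about the fixed x, y, z axes, in that order (R = Rz(yaw) Ry(pitch) Rx(roll)).
In Python, from station import robot, fingers, vision, workorder, recognise gives the robot as it stands. Calls block until the motion is done:
- robot.move_to(position, orientation): joint-space move of the TCP to a pose.
- robot.line_to(position, orientation=None, velocity=0.15, f_stop=None): straight line of the TCP; orientation=None keeps the orientation; velocity is the mean speed in m/s. With f_stop (N) it stops when the force on the tool has changed by that much, and returns True; else False.
- robot.move_j(angles): joint-space move.
- fingers.gripper_to(opening, force=None): opening from 0.0 (shut) to 1.0 (fully open); force is the grip in N (None keeps the last); returns when the fingers have stopped.
- robot.pause(seconds).
- robot.inverse_kinematics(position, orientation): joint angles nearest the present ones, or None.
- vision.grab_frame(name): name is "side" or "top" or "wrist"; returns the picture (480x640x3 uint8, red, green, blue); there is no depth.
- vision.calibration(name): a dict with "mtx" (3x3 intrinsics, pixels), "extrinsics" (4x4, takes a point from world to camera coordinates); the wrist camera has in their place "T_tool_cam" (4x4, takes a point from camera to tool coordinates, whose origin is the TCP and whose axes are the flange's). Camera axes: x right, y up, looking along -z (the intrinsics and any distortion apply to the point x, -y, -z); pixel columns grow to the right and rows downward; lengths in m; the calibration is good to about 2 mm. A picture is of the moment at which its call begins: read the wrist's pose just before it. calibration takes no time and is no camera call.
A pose or a line that the arm cannot do raises robot.PlanningError and nothing moves.
- workorder.close_job(): hands the job in; it is judged then, once.
Trained networks look in the newest picture that a camera, given by its name, has taken for a name from the list of things; names that differ only in an ending like _2 or _b are one class to them, and where a whole thing is asked for, a point or a joint stands for the part that bears it (a point fixed in the world has none). Each returns a list of dicts, best first, with "p" (0 to 1); they miss things now and then, are a little off and sometimes report something else, mostly with a low value. They report only what shows in the picture. A call takes as long as a camera call. They do not tell look-alikes from the thing itself.
- recognise(label, camera): "rect" ([centre column, centre row, width, height] in pixels, round what is visible of it).
Readings, each from a call of its own:
- robot.current_time_s(): time.
- robot.current_joint_positions(): joint angles.
- robot.current_dq(): joint speeds.
- robot.current_joint_torque(): joint torques, N m.
- robot.current_tool_pos(): TCP position.
- robot.current_eef_rot(): TCP orientation.
- robot.current_contact_force(): force on the tool from outside, world axes, zero at the start.
- robot.current_torque(): the same for the moment, N m.
- robot.current_finger_gap(): opening from 0.0 (shut) to 1.0 (fully open).
- robot.current_gripper_force(): force on a finger pad.
Only numpy, scipy, OpenCV 4.12 (cv2) and the standard library are available. Lean on these libraries where they do the work, as an engineer would, in place of code of your own. Each camera call takes 0.05 s, during which the arm holds its last target. There are 200 camera calls.

TASK

Take the four finished, silver-coloured cups off the cork mat and stand each one upright on the tray's saucer of its own enamel colour, within the coloured ring, lowering it onto the saucer rather than dropping it. Leave the two bare copper cups standing where they are, and leave the saucers where they lie.

Things in the scene. Friction and masses are not known exactly. Their poses are not given: they have to be found in the camera images.
- cup_blue: lidded cup, silver-coloured tin finish, blue enamel lid edge and blue ball on top; one rigid piece, 100 to 200 g. Cylinder 48 mm in diameter, straight wall up to 46 mm, dome above, 67 mm high over all, no handle. Origin at the centre of its underside, z up. Starts upright on the round cork mat (290 mm wide, 4 mm thick) among five such cups, 90 mm or more apart, centre to centre
- cup_red: lidded cup, silver-coloured tin finish, red enamel lid edge and red ball on top; one rigid piece, 100 to 200 g. Cylinder 48 mm in diameter, straight wall up to 46 mm, dome above, 67 mm high over all, no handle. Origin at the centre of its underside, z up. Starts upright on the round cork mat (290 mm wide, 4 mm thick) among five such cups, 90 mm or more apart, centre to centre
- cup_green: lidded cup, silver-coloured tin finish, green enamel lid edge and green ball on top; one rigid piece, 100 to 200 g. Cylinder 48 mm in diameter, straight wall up to 46 mm, dome above, 67 mm high over all, no handle. Origin at the centre of its underside, z up. Starts upright on the round cork mat (290 mm wide, 4 mm thick) among five such cups, 90 mm or more apart, centre to centre
- cup_yellow: lidded cup, silver-coloured tin finish, yellow enamel lid edge and yellow ball on top; one rigid piece, 100 to 200 g. Cylinder 48 mm in diameter, straight wall up to 46 mm, dome above, 67 mm high over all, no handle. Origin at the centre of its underside, z up. Starts upright on the round cork mat (290 mm wide, 4 mm thick) among five such cups, 90 mm or more apart, centre to centre
- saucer_blue: loose silver-coloured saucer, 96 mm in diameter, 6 mm thick, flat on top, with a blue enamel ring (inner diameter 72 mm, outer 91). Origin at the centre of its underside, z up; 120 g. Lies with three others, about 120 mm apart, on the fixed round tray (290 mm wide, 6 mm thick), round a brass dish 44 mm wide, 22 mm high. Tray and mat lie side by side, either one on the left
- saucer_red: loose silver-coloured saucer, 96 mm in diameter, 6 mm thick, flat on top, with a red enamel ring (inner diameter 72 mm, outer 91). Origin at the centre of its underside, z up; 120 g. Lies with three others, about 120 mm apart, on the fixed round tray (290 mm wide, 6 mm thick), round a brass dish 44 mm wide, 22 mm high. Tray and mat lie side by side, either one on the left
- saucer_green: loose silver-coloured saucer, 96 mm in diameter, 6 mm thick, flat on top, with a green enamel ring (inner diameter 72 mm, outer 91). Origin at the centre of its underside, z up; 120 g. Lies with three others, about 120 mm apart, on the fixed round tray (290 mm wide, 6 mm thick), round a brass dish 44 mm wide, 22 mm high. Tray and mat lie side by side, either one on the left
- saucer_yellow: loose silver-coloured saucer, 96 mm in diameter, 6 mm thick, flat on top, with a yellow enamel ring (inner diameter 72 mm, outer 91). Origin at the centre of its underside, z up; 120 g. Lies with three others, about 120 mm apart, on the fixed round tray (290 mm wide, 6 mm thick), round a brass dish 44 mm wide, 22 mm high. Tray and mat lie side by side, either one on the left
- copper_blue: lidded cup, bare reddish copper (not tinned; to be left alone), blue enamel lid edge and blue ball on top; one rigid piece, 100 to 200 g. Cylinder 48 mm in diameter, straight wall up to 46 mm, dome above, 67 mm high over all, no handle. Origin at the centre of its underside, z up. Starts upright on the round cork mat (290 mm wide, 4 mm thick) among five such cups, 90 mm or more apart, centre to centre
- copper_green: lidded cup, bare reddish copper (not tinned; to be left alone), green enamel lid edge and green ball on top; one rigid piece, 100 to 200 g. Cylinder 48 mm in diameter, straight wall up to 46 mm, dome above, 67 mm high over all, no handle. Origin at the centre of its underside, z up. Starts upright on the round cork mat (290 mm wide, 4 mm thick) among five such cups, 90 mm or more apart, centre to centre
Not all that is in view belongs to the job. What is shaped like the cup_red but pink or purple is not meant.

How it is judged (in metres and radians):
At the end, for the whole second after the job is handed in: Each of the four tinned cups stands upright (within 0.1 rad), released and at rest on the saucer of its colour, its centre within 12 mm of the saucer's centre; each saucer lies flat within 20 mm of where it began; both copper cups stand upright within 20 mm of where they began (horizontal distance between cup_blue and saucer_blue below 0.012 m and z of cup_blue in the frame of saucer_blue between 0.002 and 0.01 m and angle between each of cup_blue, cup_red, cup_green, cup_yellow, copper_blue, copper_green's own z axis and vertical below 0.1 rad and linear speed of each of cup_blue, cup_red, cup_green, cup_yellow below 0.02 m/s and contact force between each of cup_blue, cup_red, cup_green, cup_yellow and the fingers below 0.05 N and distance of each of saucer_blue, saucer_red, saucer_green, saucer_yellow, copper_blue, copper_green from where it was at the start of the episode below 0.02 m and angle between each of saucer_blue, saucer_red, saucer_green, saucer_yellow's own z axis and vertical below 0.06 rad and horizontal distance between cup_red and saucer_red below 0.012 m and z of cup_red in the frame of saucer_red between 0.002 and 0.01 m and horizontal distance between cup_green and saucer_green below 0.012 m and z of cup_green in the frame of saucer_green between 0.002 and 0.01 m and horizontal distance between cup_yellow and saucer_yellow below 0.012 m and z of cup_yellow in the frame of saucer_yellow between 0.002 and 0.01 m); the robot touches nothing.
It fails at once if a tinned cup is let go in the air, its foot more than about 30 mm above the saucers ((height (world z) of cup_blue above 0.045 m and contact force between cup_blue and the fingers below 0.05 N) or (height (world z) of cup_red above 0.045 m and contact force between cup_red and the fingers below 0.05 N) or (height (world z) of cup_green above 0.045 m and contact force between cup_green and the fingers below 0.05 N) or (height (world z) of cup_yellow above 0.045 m and contact force between cup_yellow and the fingers below 0.05 N)).
It fails at once if a bare copper cup is moved by more than 20 mm or tipped ((distance of copper_blue from where it was at the start of the episode above 0.02 m or angle between copper_blue's own z axis and vertical above 0.3 rad) or (distance of copper_green from where it was at the start of the episode above 0.02 m or angle between copper_green's own z axis and vertical above 0.3 rad)).
It also fails if it takes over 102 s, if anything falls off the work surface, if the arm or the gripper's body presses on something with over 40 N, if the wrist force passes 120 N, or if a joint passes its speed limit or range.

## Working session

There is one attempt and no reset: what is moved stays moved. The work goes in short steps, each a Python script; the robot and the scene stay as the last script left them, time stands still between calls to the robot, and variables do not carry over. Pictures are saved under pics/ and viewed, at most 14 in all, crops included, and the job is handed in when it is done.

```bash
ls; mkdir -p pics; python3 - <<'E'
from station import robot, fingers, vision, workorder, recognise
import cv2, numpy as np
for c in ["top","side"]:
    im=vision.grab_frame(c); cv2.imwrite(f"pics/{c}0.png",im[:,:,::-1])
    k=vision.calibration(c); print(c,{a:np.round(b,3).tolist() for a,b in k.items()})
    for l in ["cup_blue","cup_red","cup_green","cup_yellow","saucer_blue","saucer_red","saucer_green","saucer_yellow","copper_blue","copper_green"]:
        print(l,[(np.round(d["rect"]).astype(int).tolist(),round(d["p"],2)) for d in recognise(l,c)])
print({a:np.round(b,3).tolist() for a,b in vision.calibration("wrist").items()}, robot.current_time_s(), robot.current_eef_rot())
E
```

```text
pics
top {'mtx': [[542.244, 0.0, 315.466], [0.0, 542.244, 239.845], [0.0, 0.0, 1.0]], 'extrinsics': [[0.004, -1.0, -0.012, -0.069], [0.992, 0.003, 0.125, -0.638], [-0.125, -0.012, 0.992, -1.062], [0.0, 0.0, 0.0, 1.0]]}
cup_blue [([420, 306, 26, 23], 0.95)]
cup_red [([496, 233, 32, 26], 0.82), ([392, 253, 25, 26], 0.79), ([331, 145, 27, 28], 0.71)]
cup_green [([381, 349, 25, 25], 0.6)]
cup_yellow [([339, 259, 25, 24], 0.83)]
saucer_blue [([227, 258, 44, 41], 0.92)]
saucer_red [([224, 316, 46, 49], 0.79)]
saucer_green [([169, 257, 48, 43], 0.96)]
saucer_yellow [([168, 312, 49, 50], 0.64)]
copper_blue [([328, 319, 22, 24], 0.59)]
copper_green [([374, 299, 28, 26], 0.95)]
side {'mtx': [[523.097, 0.0, 327.069], [0.0, 523.097, 240.51], [0.0, 0.0, 1.0]], 'extrinsics': [[-0.757, -0.654, 0.002, 0.43], [0.362, -0.416, 0.834, -0.29], [-0.544, 0.632, 0.552, -0.831], [0.0, 0.0, 0.0, 1.0]]}
cup_blue [([423, 224, 18, 30], 0.93)]
cup_red [([374, 222, 23, 26], 0.92), ([411, 187, 17, 23], 0.89), ([274, 212, 18, 28], 0.82)]
cup_green [([435, 255, 19, 34], 0.56), ([353, 244, 22, 31], 0.56)]
cup_yellow [([353, 243, 19, 34], 0.93)]
saucer_blue [([279, 294, 49, 33], 0.55)]
saucer_red [([320, 321, 49, 39], 0.68)]
saucer_green [([234, 325, 48, 37], 0.8), ([396, 239, 25, 23], 0.55), ([437, 255, 18, 30], 0.47)]
saucer_yellow [([277, 354, 53, 39], 0.7)]
copper_blue [([389, 266, 28, 31], 0.88)]
copper_green [([396, 241, 27, 26], 0.9)]
{'mtx': [[370.148, 0.0, 320.384], [0.0, 370.148, 237.647], [0.0, 0.0, 1.0]], 'T_tool_cam': [[0.0, 0.961, 0.275, 0.07], [1.0, 0.0, -0.001, -0.0], [-0.001, 0.275, -0.961, -0.125], [0.0, 0.0, 0.0, 1.0]]} 1.1 [1.79999591e+02 1.14174395e-03 2.57173847e+01]
```

View pics/top0.png

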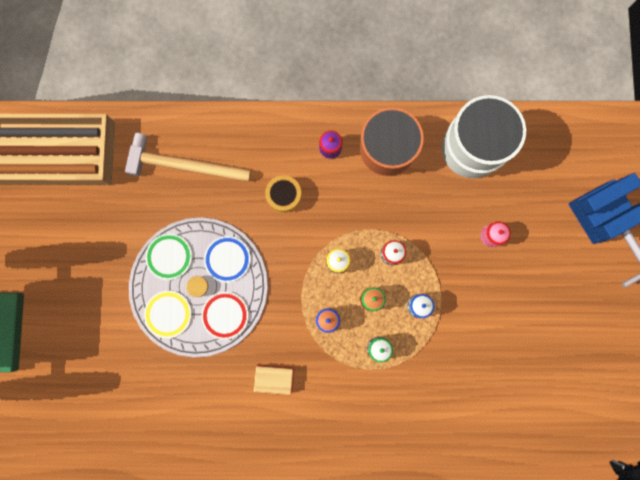

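View pics/side0.png

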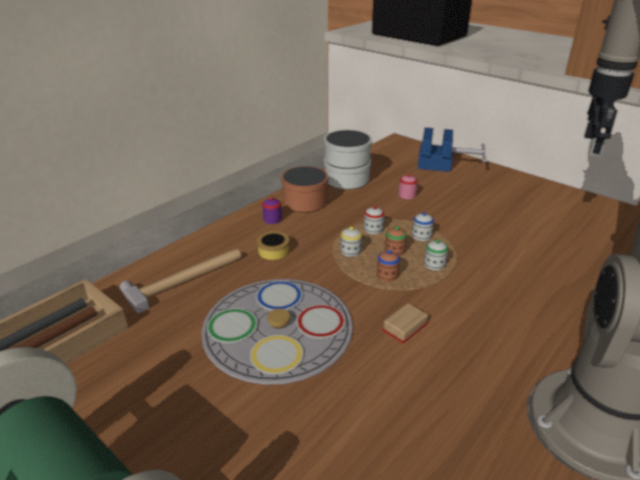

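Both pictures agree. The tinned cups in the top view are yellow (339,259), red (392,253), blue (420,306) and green (381,349). Copper green is at (374,299) and copper blue at (328,319). The tray is on the left with its rings at (227,258), (224,316), (169,257) and (168,312). The pink (496,233) and purple (331,145) look-alikes stand apart. Next I triangulate and refine with wrist views.

```bash
cat > h.py <<'E'
from station import robot, fingers, vision, workorder, recognise
import cv2, numpy as np
from scipy.spatial.transform import Rotation as R
F=np.diag([1.,-1,-1])
def cam(name):
    """camera world->cv (3x4 projection), centre"""
    k=vision.calibration(name)
    if name=="wrist":
        T=np.eye(4); T[:3,:3]=R.from_euler('xyz',robot.current_eef_rot(),degrees=True).as_matrix(); T[:3,3]=robot.current_tool_pos()
        E=np.linalg.inv(T@k["T_tool_cam"])
    else: E=np.array(k["extrinsics"])
    return np.array(k["mtx"])@F@E[:3]
def tri(Ps,uvs):
    A=[r for P,(u,v) in zip(Ps,uvs) for r in (u*P[2]-P[0],v*P[2]-P[1])]
    x=np.linalg.svd(np.array(A))[2][-1]; return x[:3]/x[3]
def onplane(P,uv,z):
    H=np.c_[P[:,:2],P[:,2]*z+P[:,3]]; q=np.linalg.solve(H,[*uv,1]); return q[:2]/q[2]
def proj(P,X): q=P@np.r_[X,1]; return q[:2]/q[2]
E
python3 - <<'E'
from h import *
T,S=cam("top"),cam("side")
D=dict(cup_blue=((420,306),(423,224)),cup_red=((392,253),(374,222)),cup_green=((381,349),(435,255)),cup_yellow=((339,259),(353,243)),copper_blue=((328,319),(389,266)),copper_green=((374,299),(396,241)),
saucer_blue=((227,258),(279,294)),saucer_red=((224,316),(320,321)),saucer_green=((169,257),(234,325)),saucer_yellow=((168,312),(277,354)))
for n,u in D.items():
    X=tri([T,S],u); print(n,X.round(3),onplane(T,u[0],.04 if n[0]=='c' else .012).round(3),round(np.hypot(*X[:2]),3))
for n,p in [("mat",(.47,-.18)),("mat2",(.52,-.18)),("tray",(.52,.13))]:
  for y in (0,-30,30,90,-90,180): print(n,y,robot.inverse_kinematics([*p,.25],[180,0,y]))
E
```

```text
cup_blue [ 0.505 -0.277  0.039] [ 0.506 -0.276] 0.576
cup_red [ 0.612 -0.225  0.026] [ 0.612 -0.222] 0.652
cup_green [ 0.421 -0.199  0.028] [ 0.421 -0.198] 0.465
cup_yellow [ 0.597 -0.118  0.024] [ 0.599 -0.115] 0.609
copper_blue [ 0.477 -0.095  0.028] [ 0.479 -0.093] 0.486
copper_green [ 0.519 -0.186  0.029] [ 0.519 -0.185] 0.551
saucer_blue [0.602 0.116 0.013] [0.603 0.117] 0.613
saucer_red [0.484 0.12  0.012] [0.484 0.12 ] 0.498
saucer_green [0.603 0.237 0.011] [0.605 0.238] 0.648
saucer_yellow [0.489 0.235 0.008] [0.492 0.236] 0.543
mat 0 [ 29.03952425  12.84393971 -12.1443818   93.15419983   2.78444964
  74.29771638 -73.56382075]
mat -30 [  26.2886722    12.65092372   -8.79691642   93.25790675    1.99437626
   74.24435354 -102.83964526]
mat 30 [ 30.62000883  12.97251259 -14.07540652  93.09493581   3.25044655
  74.33342402 -43.98854646]
mat 90 [ 37.95445244  13.75827169 -23.14076555  92.82445239   5.56440985
  74.55652025  13.92430918]
mat -90 [  20.8822597    12.37822586   -2.25374197   93.46294976    0.50204618
   74.16868178 -161.45610806]
mat 180 [ 45.31817334  14.93435702 -3
[... 631 characters left out ...]
480051 -33.43101587  85.37303121  11.69331358
  77.11475344  97.5534186 ]
tray 0 [  16.37350423   21.33491136  -43.58619739   87.36916903   14.90175412
   77.26188535 -118.54471712]
tray -30 [  12.40830769   20.02401265  -37.70352165   87.50893366   12.42559154
   76.71347345 -146.47984729]
tray 30 [ 17.68105528  21.84414376 -45.59812615  87.3243449   15.80158317
  77.48310211 -89.29312704]
tray 90 [ 18.77818638  22.30692554 -47.3203893   87.28725271  16.59533266
  77.68810145 -29.9525665 ]
tray -90 [ 26.90378565  27.28411544 -61.63145309  87.02902153  24.1681292
  80.12787705 143.78651642]
tray 180 [ 20.08767553  22.90726274 -49.4227656   87.24362517  17.59520037
  77.95963833  59.21767016]
```

```bash
python3 - <<'E'
from h import *
import pickle
out={}
def look(tag,p,labels):
    robot.move_to([*p,.25],[180,0,0]); robot.pause(.2)
    P=cam("wrist"); im=vision.grab_frame("wrist"); cv2.imwrite(f"pics/{tag}.png",im[:,:,::-1]); out[tag]=(P,im)
    for l in labels: print(tag,l,[(np.round(d["rect"],1).tolist(),round(d["p"],2),) for d in recognise(l,"wrist")])
C=["cup_blue","cup_red","cup_green","cup_yellow"]; K=["copper_blue","copper_green"]
Sc=["saucer_"+c for c in ("blue","red","green","yellow")]
look("m1",(.60,-.20),C+K); look("t1",(.60,.16),Sc); look("t2",(.50,.20),Sc); look("m2",(.50,-.16),C+K)
pickle.dump(out,open("w.pkl","wb")); print(robot.current_time_s(),robot.current_contact_force())
E
```

```text
m1 cup_blue [([398.0, 301.9, 54.3, 65.3], 0.67), ([33.8, 309.7, 67.4, 84.0], 0.17)]
m1 cup_red [([347.3, 195.7, 52.6, 61.4], 0.6), ([578.0, 150.1, 86.9, 59.5], 0.56)]
m1 cup_green [([313.6, 373.1, 47.7, 63.2], 0.77)]
m1 cup_yellow [([228.9, 210.3, 62.5, 58.6], 0.78)]
m1 copper_blue [([225.4, 326.0, 32.1, 61.6], 0.82)]
m1 copper_green [([303.3, 285.9, 48.8, 60.5], 0.85)]
t1 saucer_blue [([362.4, 199.8, 96.3, 95.1], 0.92)]
t1 saucer_red [([358.8, 309.1, 83.3, 80.5], 0.92)]
t1 saucer_green [([237.9, 197.4, 94.0, 95.1], 0.84)]
t1 saucer_yellow [([249.8, 304.6, 87.8, 82.1], 0.56)]
t2 saucer_blue [([411.0, 93.8, 103.6, 113.8], 0.95), ([400.4, 218.1, 89.6, 92.0], 0.38), ([277.1, 91.7, 105.7, 111.7], 0.36)]
t2 saucer_red [([400.4, 219.9, 94.3, 92.9], 0.62)]
t2 saucer_green [([276.4, 91.0, 102.7, 109.6], 0.85)]
t2 saucer_yellow [([285.2, 217.0, 97.6, 91.4], 0.97), ([410.6, 94.0, 106.3, 110.9], 0.51)]
m2 cup_blue [([448.6, 204.2, 65.0, 53.8], 0.8)]
m2 cup_red [([619.8, 35.9, 40.2, 61.7], 0.77), ([403.4, 80.3, 67.7, 64.1], 0.74), ([252.3, 234.9, 54.0, 57.1], 0.44)]
m2 cup_green [([360.4, 288.6, 51.5, 61.7], 0.55)]
m2 cup_yellow [([269.5, 98.2, 62.0, 59.5], 0.8)]
m2 copper_blue []
m2 copper_green [([348.6, 189.8, 51.9, 57.0], 0.68)]
8.0167 [ 0.18336178  1.08402805 -0.0304279 ]
```

View pics/m1.png

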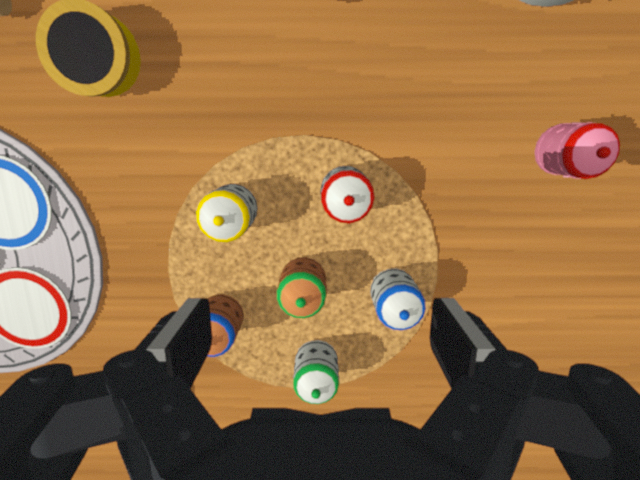

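View pics/t1.png

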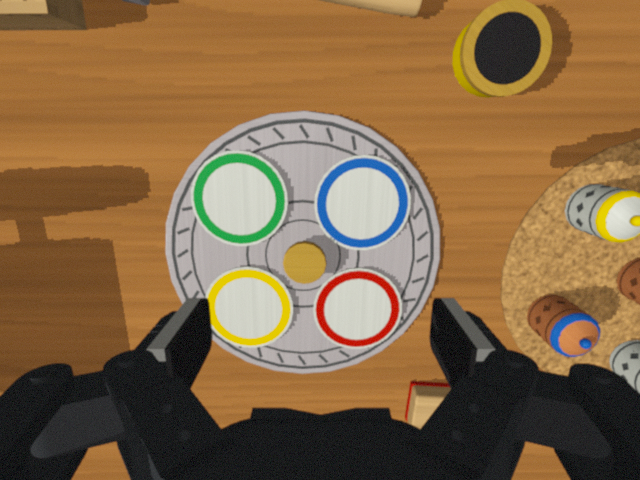

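m1 shows the six cups, with lid rings yellow (222,216), red (348,196), blue (400,306), green (316,383), copper green (301,295) and copper blue partly hidden. t1 shows the four rings: green (240,198), blue (362,202), yellow (250,306) and red (358,309). Next I fit ellipses to the colour rings in both views.

```bash
cat >> h.py <<'E'
HUE=dict(red=[(0,6),(174,180)],yellow=[(24,34)],green=[(50,85)],blue=[(100,122)])
def ring(im,colour,uv,rad):
    """centre of the ellipse round the colour blob nearest uv"""
    hsv=cv2.cvtColor(im,cv2.COLOR_RGB2HSV); m=np.zeros(im.shape[:2],np.uint8)
    for a,b in HUE[colour]: m|=cv2.inRange(hsv,(a,130,60),(b,255,255))
    mm=np.zeros_like(m); cv2.circle(mm,tuple(int(round(x)) for x in uv),int(rad),255,-1); m&=mm
    n,l,s,_=cv2.connectedComponentsWithStats(m); 
    if n<2: return None
    i=1+np.argmax(s[1:,4]); c=np.vstack(cv2.findContours((l==i).astype(np.uint8),cv2.RETR_EXTERNAL,cv2.CHAIN_APPROX_NONE)[0])
    return cv2.fitEllipse(cv2.convexHull(c)) if len(c)>5 else None
E
cat > m.py <<'E'
from h import *
import pickle,json
W=pickle.load(open("w.pkl","rb"))
G=dict(cup_blue=(.506,-.276),cup_red=(.612,-.222),cup_green=(.421,-.198),cup_yellow=(.599,-.115),copper_blue=(.479,-.093),copper_green=(.519,-.185),
saucer_blue=(.603,.117),saucer_red=(.484,.12),saucer_green=(.605,.238),saucer_yellow=(.492,.236))
res={}
for n,g in G.items():
    s=n[0]=='s'; z=.012 if s else .05; Ps=[];uv=[]
    for k in (("t1","t2") if s else ("m1","m2")):
        P,im=W[k]; r=ring(im,n.split("_")[1],proj(P,[*g,z]),62 if s else 36)
        if r: Ps.append(P);uv.append(r[0]); print(n,k,np.round(r[0]+r[1],1),onplane(P,r[0],z).round(4))
    if len(uv)>1: X=tri(Ps,uv); print("   ",X.round(4))
    res[n]=np.mean([onplane(P,u,z) for P,u in zip(Ps,uv)],0).tolist()
json.dump(res,open("res.json","w")); print(res)
S=[res["saucer_"+c] for c in("blue","red","yellow","green")]; print([np.round(np.linalg.norm(np.subtract(S[i],S[i-1])),3) for i in range(4)])
E
python3 m.py
```

```text
cup_blue m1 [400.4 306.6  43.6  48.2] [ 0.5072 -0.2784]
cup_blue m2 [455.4 206.3  49.6  54.3] [ 0.5072 -0.2785]
    [ 0.5073 -0.2784  0.0503]
cup_red m1 [347.2 196.   51.9  52.7] [ 0.615  -0.2251]
cup_red m2 [403.3  76.   57.2  62.7] [ 0.6146 -0.2251]
    [ 0.6148 -0.2252  0.0491]
cup_green m1 [315.6 383.2  39.2  44.6] [ 0.4207 -0.196 ]
cup_green m2 [359.9 294.9  44.8  48.6] [ 0.4209 -0.1961]
    [ 0.4212 -0.196   0.0507]
cup_yellow m1 [222.2 215.8  50.7  54.1] [ 0.5973 -0.113 ]
cup_yellow m2 [266.5  98.2  57.3  61.5] [ 0.5973 -0.1132]
    [ 0.5973 -0.1132  0.0503]
copper_blue m1 [217.9 333.1  30.1  39.7] [ 0.479 -0.1  ]
copper_blue m2 [248.4 237.1  48.6  51. ] [ 0.4781 -0.0923]
    [ 0.4739 -0.0934  0.0394]
copper_green m1 [300.8 294.6  45.4  48.6] [ 0.5201 -0.1824]
copper_green m2 [348.1 191.2  52.2  53.1] [ 0.5204 -0.1825]
    [ 0.5206 -0.1824  0.051 ]
saucer_blue t1 [362.  202.4  87.1  90.2] [0.6033 0.1167]
saucer_blue t2 [409.7  95.5  95.2 104.7] [0.6035 0.1166]
    [0.6034 0.1167 0.0126]
saucer_red t1 [357.1 308.4  74.5  82.4] [0.4875 0.1187]
saucer_red t2 [400.3 218.6  84.6  9
[... 289 characters left out ...]
.7] [0.4894 0.2364]
    [0.4894 0.2363 0.0119]
{'cup_blue': [0.5072204859801376, -0.2784870131822363], 'cup_red': [0.6148039776754217, -0.2250685454764788], 'cup_green': [0.4208118863800564, -0.19601282441227946], 'cup_yellow': [0.5972691617758982, -0.11312929730272568], 'copper_blue': [0.47851190098874385, -0.09613600203972317], 'copper_green': [0.520274655738148, -0.18245410224068878], 'saucer_blue': [0.603405406766881, 0.11664326275309832], 'saucer_red': [0.4874546942031597, 0.11873383298875563], 'saucer_green': [0.6082371398722904, 0.23886257141912098], 'saucer_yellow': [0.4894088390122734, 0.23632789768166954]}
[np.float64(0.122), np.float64(0.116), np.float64(0.118), np.float64(0.119)]
```

```bash
cat >> h.py <<'E'
import json
def clear(c,yaw,obs,r):
    a=np.radians(yaw+90); d=np.array([np.cos(a),np.sin(a)]); n=np.array([-d[1],d[0]])
    pts=[c+s*t*d+w*n for s in(-1,1) for t in np.linspace(.024,.055,6) for w in(-.012,0,.012)]
    return min(np.linalg.norm(p-o)-r for p in pts for o in obs)
def best(c,obs,r,z=.18):
    q0=np.array(robot.current_joint_positions()); L=[]
    for y in range(-180,180,5):
        q=robot.inverse_kinematics([*c,z],[180,0,y]); q2=robot.inverse_kinematics([*c,.035],[180,0,y])
        if q is None or q2 is None or max(abs(q[6]),abs(q2[6]))>165: continue
        k=clear(c,y,obs,r); L.append((min(k,.02)-.0001*np.abs(np.array(q)-q0).max(),k,y))
    return max(L)[1:]
def cycle(col,pick=None,off=(0,0)):
    res=json.load(open("res.json")); done=json.load(open("done.json")) if __import__("os").path.exists("done.json") else []
    c=np.array(pick if pick is not None else res["cup_"+col]); s=np.array(res["saucer_"+col])
    obs=[np.array(v) for k,v in res.items() if k[0]=='c' and k!="cup_"+col and k[4:] not in done]
    k,y=best(c,obs,.024); print("pick",c,"yaw",y,"clear",round(k,4))
    assert k>.006
    fingers.gripper_to(.85); robot.move_to([*c,.18],[180,0,y])
    robot.line_to([*c,.09],velocity=.15); hit=robot.line_to([*c,.034],velocity=.06,f_stop=5)
    print("hit",hit,robot.current_tool_pos()); assert not hit
    fingers.gripper_to(0,force=40); g=robot.current_finger_gap(); f=robot.current_gripper_force(); print("gap",g,"force",f)
    assert f>5
    z0=robot.current_tool_pos()[2]
    robot.line_to([*c,.10],velocity=.08); robot.line_to([*c,.18],velocity=.2); print("lifted",robot.current_finger_gap(),robot.current_gripper_force())
    dish=np.mean([v for k_,v in res.items() if k_[0]=='s'],0)
    ob=[dish]+[np.array(res["saucer_"+d]) for d in done]
    k,y=best(s,ob,.024); print("place",s,"yaw",y,"clear",round(k,4))
    robot.move_to([*s,.18],[180,0,y])
    robot.line_to([*s,z0+.025],velocity=.15); robot.pause(.2)
    hit=robot.line_to([*s,z0+.0065],velocity=.02,f_stop=3); print("touch",hit,"foot z",robot.current_tool_pos()[2]-z0+.004,robot.current_contact_force())
    fingers.gripper_to(.8); robot.line_to([*s,.10],velocity=.1); robot.line_to([*s,.18],velocity=.2)
    json.dump(done+[col],open("done.json","w")); print("t",robot.current_time_s())
E
python3 - <<'E'
from h import *
cycle("green")
robot.line_to([.56,.20,.25]); P=cam("wrist"); im=vision.grab_frame("wrist"); cv2.imwrite("pics/g1.png",im[:,:,::-1])
E
```

```text
pick [ 0.42081189 -0.19601282] yaw 5 clear 0.043
hit False [ 0.42118426 -0.19615601  0.03430646]
gap 0.5490729448902233 force 41.54412383082672
lifted 0.5511133800442795 41.21119813367841
place [0.60823714 0.23886257] yaw 95 clear 0.0211
touch True foot z 0.012123372666919183 [-0.88822223 -0.93688701  5.93179539]
t 17.825
```

View pics/g1.png

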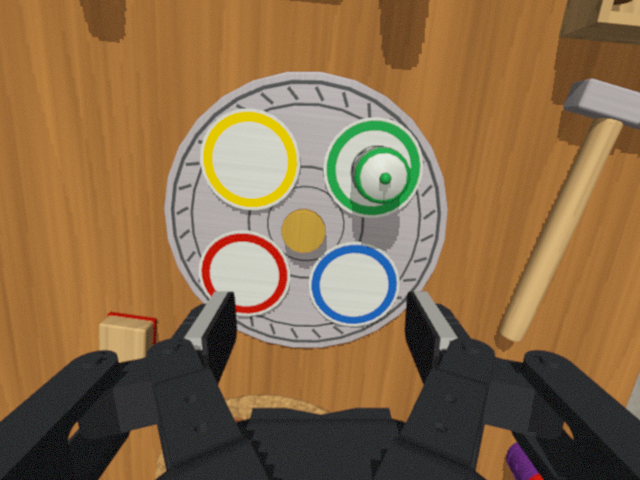

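The green cup stands on its saucer, lid at about (380,175) and ring at about (374,167). I check the offset numerically, then do the rest.

```bash
python3 - <<'E'
from h import *
P=cam("wrist"); im=cv2.imread("pics/g1.png")[:,:,::-1].copy()
res=json.load(open("res.json"));s=res["saucer_green"]
r=ring(im,"green",proj(P,[*s,.058]),33); print(r, onplane(P,r[0],.058)-s)
r=ring(im,"green",proj(P,[*s,.012]),62); print(r, onplane(P,r[0],.012)-s)
cycle("yellow"); 
E
```

```text
((384.4748229980469, 177.28057861328125), (59.740177154541016, 61.31066131591797), 56.43852233886719) [ 0.0023448  -0.00184089]
((372.8721008300781, 167.32456970214844), (90.52571868896484, 94.30683898925781), 36.74713134765625) [-0.00190977  0.0017651 ]
pick [ 0.59726916 -0.1131293 ] yaw 40 clear 0.0387
hit False [ 0.59774946 -0.11311437  0.03448485]
gap 0.5561957232529849 force 41.64318001829088
lifted 0.5526795254215764 41.40326578170061
place [0.48940884 0.2363279 ] yaw 100 clear 0.0319
touch True foot z 0.011942260672212577 [-0.87599044 -0.07484094  5.36875623]
t 28.7333
```

```bash
python3 - <<'E'
from h import *
cycle("red"); cycle("blue")
robot.move_to([.50,.18,.28],[180,0,90]); robot.pause(.3); im=vision.grab_frame("wrist"); cv2.imwrite("pics/f1.png",im[:,:,::-1])
P=cam("wrist"); np.save("Pf1.npy",P)
print(robot.current_time_s())
E
```

```text
pick [ 0.61480398 -0.22506855] yaw 20 clear 0.0406
hit False [ 0.61530518 -0.22516128  0.0345521 ]
gap 0.5517052711917746 force 41.63863674737513
lifted 0.5477516848766475 41.40455220127478
place [0.48745469 0.11873383] yaw 80 clear 0.0324
touch True foot z 0.011890566934114905 [ 0.14518234 -0.50967853  4.3083836 ]
t 39.3417
pick [ 0.50722049 -0.27848701] yaw 20 clear 0.0212
hit False [ 0.50768016 -0.27860343  0.03444335]
gap 0.5528838097342821 force 41.6993500222452
lifted 0.5443117848832955 41.4618966775015
place [0.60340541 0.11664326] yaw 100 clear 0.0339
touch True foot z 0.012046278753507656 [0.46924234 0.033396   5.08156314]
t 49.8167
50.8417
```

View pics/f1.png

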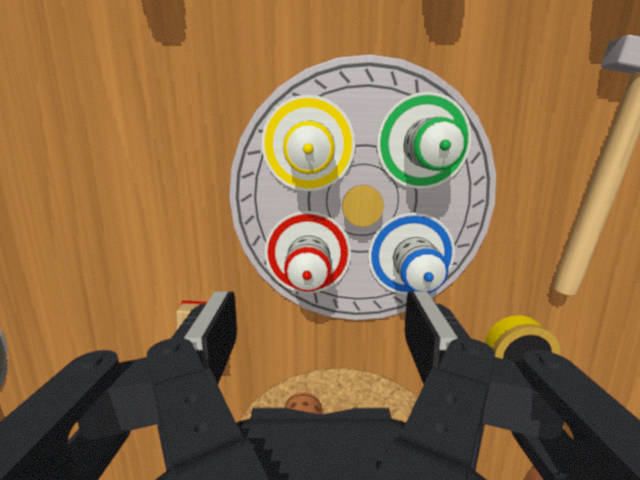

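f1 shows all four cups standing on saucers of their own colours. The balls are at yellow (308,148), green (445,145), red (307,275) and blue (428,277). Now the numeric check, plus the copper cups from the top camera.

```bash
python3 - <<'E'
from h import *
res=json.load(open("res.json")); P=np.load("Pf1.npy"); im=cv2.imread("pics/f1.png")[:,:,::-1].copy()
for c,b in dict(yellow=(308,148),green=(445,145),red=(307,275),blue=(428,277)).items():
    s=np.array(res["saucer_"+c]); r=ring(im,c,proj(P,[*s,.012]),52)
    print(c,"ball-s0 mm",((onplane(P,b,.075)-s)*1e3).round(1),"ring-s0",((onplane(P,r[0],.012)-s)*1e3).round(1),np.round(r[1],0))
robot.move_to([.48,-.16,.25],[180,0,0]); robot.pause(.3)
P=cam("wrist"); iw=vision.grab_frame("wrist"); cv2.imwrite("pics/m3.png",iw[:,:,::-1])
for c in("blue","green"):
    s=np.array(res["copper_"+c]); r=ring(iw,c,proj(P,[*s,.05]),36); print("copper",c,((onplane(P,r[0],.05)-s)*1e3).round(1))
t=vision.grab_frame("top"); cv2.imwrite("pics/top1.png",cv2.resize(t[200:390,110:460],None,fx=2,fy=2)[:,:,::-1])
E
```

```text
yellow ball-s0 mm [ 0.6 -0.7] ring-s0 [-1.6  1.9] [87. 90.]
green ball-s0 mm [ 0.1 -0.9] ring-s0 [-1.4  2. ] [84. 91.]
red ball-s0 mm [ 0.4 -0.9] ring-s0 [-1.5  1.3] [76. 79.]
blue ball-s0 mm [-0. -1.] ring-s0 [-0.1  0.5] [77. 81.]
copper blue [-0.5  3.8]
copper green [0.1 0.1]
```

View pics/top1.png

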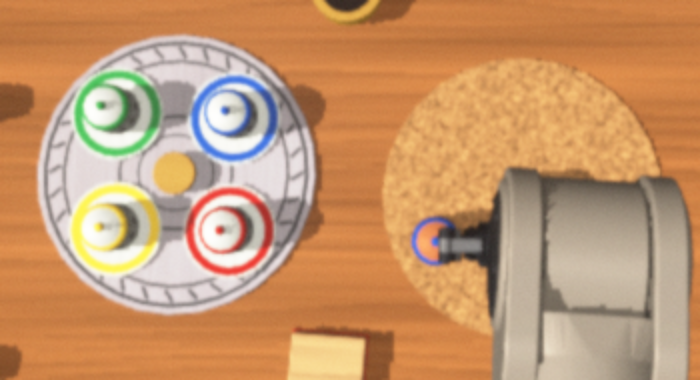

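The top view shows each tinned cup centred in its own ring, with offsets of about 4 mm or less. The copper cups have not moved; the 3.8 mm for copper blue comes from its half-hidden first view. I hand the job in.

```bash
python3 -c "
from station import robot,workorder
print(robot.current_time_s()); print(workorder.close_job())"
```

```text
52.5333
the job is handed in; nothing more can be done
None
```

I handed the job in at 52.5 s: all four tinned cups stand upright on the saucers of their own colours, within about 5 mm of centre by camera, and the copper cups and saucers are where they began; the judge's verdict was not shown.

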